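# Lock the tin clamp with its thumb wedge

### The job

Two alike wedge clamps lie on the bench and only one of them has a paint tin standing in it. On the clamp with the tin, slide the thumb wedge along its ramp until the sliding bar is jammed tight against the tin, then let go so that the wedge holds by itself. Keep the tin upright, and leave the empty clamp and the other tin alone.

Things in the scene. Friction and masses are not known exactly. Their poses are not given: they have to be found in the camera images.
- clamp: grey clamp that holds the tin, fixed; base 200 (x) x 105 (y) x 12 mm, plus a 70 mm wide runway for the wedge out to y = -155 mm. Origin: underside, on the bar's axis. Two stop posts (57 mm high) at x = +77, y = +-25 mm. The wedge slides to the clamp's +y and so drives the bar to +x, toward the tin and posts
- clamp_home (a point): where the centre of the tab's underside is when the wedge is well jammed (x = -61, y = -75, z = 12 mm of the clamp); 45 to 65 mm further in y than at the start, and about 11 mm in x. Slack at first (up to 5 mm); sliding takes a few N, then the force rises steeply over the last 10 mm: about 10 N here; 14 N is ample; it holds by friction. The tab meets the ramp 10 mm beyond
- clamp_ramp (a point): outer (-y) end of the dark ramp's inner face, at the top of its keeper strip, 39 mm above the bench. From here the ramp runs 100 mm along the clamp's +y, leaning 1:4 toward +x; the strip overhangs the wedge by 8 mm and keeps it down
- clamp_bar: aluminium sliding bar, T-shaped, 80 mm wide cross-piece at the wedge, top 32 mm above the bench, running under a dark bridge 41 mm high. Axes as the clamp; its origin lies on the clamp's origin when fully open and moves to the clamp's +x: 0 to 2 mm at the start, 8 mm when the jaw has brought the tin to both posts, about 10 mm when jammed
- clamp_jaw: sprung jaw at the bar's end, a rubber-faced plate 10 x 50 x 36 mm, top 50 mm above the bench. It rides with the bar and presses on the tin; its stiff spring (3.5 N per mm) gives at most 5 mm. Origin: lower edge of its face toward the tin, at the middle; axes as the clamp
- clamp_wedge: loose steel wedge of the clamp with the tin, 110 long, 20 mm high, resting on the base. Origin: under the centre of the upright thumb tab at its thick end, 12 mm above the bench. Tab 16 (x) x 20 (y) mm, its top 60 mm above the bench, plain faces. +y points to the thin tip (at 100 mm), the way it tightens. Front face x = +16 mm, toward the bar; back face tapers 1:4
- tin: small paint tin in the clamp, 62 mm diameter, 62 mm tall. Origin: centre of its underside, 12 mm above the bench. It starts 2 to 4 mm short of the posts; seated, its centre is at x = +50 mm, y = 0 of the clamp
- spare_wedge: loose steel wedge of the empty clamp (same make; leave alone), 110 long, 20 mm high, resting on the base. Origin: under the centre of the upright thumb tab at its thick end, 12 mm above the bench. Tab 16 (x) x 20 (y) mm, its top 60 mm above the bench, plain faces. +y points to the thin tip (at 100 mm), the way it tightens. Front face x = +16 mm, toward the bar; back face tapers 1:4
- other_tin: another small paint tin, 62 mm diameter, 74 mm tall, on the bench toward the back. Origin: centre of its underside. Leave alone
Things that resemble listed ones, but are neither listed nor needed, are in the scene too. Leave any turquoise look-alike of the tin alone. Leave any green look-alike of the clamp_wedge alone.

How it is judged:
At the end, for the whole second after the job is handed in: The bar stands over 7.5 mm along and its jaw presses the tin with over 2.5 N; the tin is upright (7 degrees), its centre over 44 mm along the clamp's x; the wedge is at rest, flat (7 degrees), and slid to within 12 mm of its jammed place (y above -87 mm in the clamp's frame) (x of clamp_bar in the frame of clamp above 0.0075 m and y of clamp_wedge in the frame of clamp above -0.087 m and contact force between tin and clamp_jaw above 2.5 N and angle between each of tin, clamp_wedge's own z axis and vertical below 0.12 rad and linear speed of clamp_wedge below 0.01 m/s and x of tin in the frame of clamp above 0.044 m); the robot touches nothing.
It fails at once if the wedge of the empty clamp is moved more than 15 mm (distance of spare_wedge from where it was at the start of the episode above 0.015 m).
It fails at once if the other tin is moved more than 30 mm (distance of other_tin from where it was at the start of the episode above 0.03 m).
It fails at once if the clamped tin is tipped more than 20 degrees (angle between tin's own z axis and vertical above 0.35 rad).
It also fails if it takes over 40 s, if anything falls off the work surface, if the arm or the gripper's body presses on something with over 40 N, if the wrist force passes 120 N, or if a joint passes its speed limit or range.

### The arm

A 6-joint arm with a two-finger parallel gripper is mounted at the origin on a cart in front of the work surface, level with it; the furniture and walls round the work are solid. World frame = base frame: x ahead of the robot, y to its left, z up, the work surface at z = 0. Lengths are in m, angles in rad, forces in N, time in s.
With the tool pointing down it reaches from about 0.35 to 0.975 m from the base axis. Payload 7.1 kg.
Tool frame: the origin (TCP) lies midway between the tips of the shut fingers; the grasp point (between the pads) lies 19 mm behind it; x points along the fingers, y is the direction in which the jaws open and shut, and the axes are right-handed (so a half turn about x gives the same grasp; the last joint's range is limited). The gripper opens to 88 mm and grips with 3 to 60 N. Pads are 20 mm wide; open, the fingers measure 115 mm over their backs; the gripper's body (75 mm by 178 mm) begins 61 mm behind the grasp point.
Start: joints at [1.116, 0.423, 1.63, -0, 1.089, -0.019], TCP at [0.264, 0.567, 0.223] pointing down, gripper open.
Joint ranges: [-3, 3], [-0.9, 2.11], [0.09, 2.58], [-1.31, 4.45], [0.11, 2.69], [-2.54, 2.54]. Speed limits (rad/s): [2.39, 2.39, 3.01, 3.14, 3.14, 3.14].

### API

Orientations are given as a rotation vector (axis times angle).
In Python, from station import robot gives the robot as it stands.
- The arm moves only by the tool servo_tool, never from a script. Its argument "plan" is a list of rows, each a list of 4 numbers: the shift along the tool's x, y, z in mm, then the turn about the tool's x in rad. In form: [[dx, dy, dz, yaw], ...]. A call has 1 to 8 rows; each row is the pose to reach, as a shift and turn from the pose commanded when the call began, along the tool's axes at that moment; what a row does not reach only later rows make up. A row lasts 1/8 s, in which the tool goes at most 62.5 mm and 10.7 degrees, less where a joint would pass 70% of its speed; a pose out of reach is approached as far as the arm can. A call with a gripper value outside its range is refused whole. "fingers" is the finger opening in mm, from 0 to 87.8, set as the call begins (left out, the last holds). The fingers move at their own pace and stop on an object; the grip force is fixed at half the most. Time passes only in rows, so rows that repeat a pose let the fingers close. It gives the time, the measured TCP pose, the force and the opening at its end, in the units of the state.
- robot.state(): the state, without advancing time (a new reading comes with each control period).
- robot.snapshot(name): name is "side" or "top" or "wrist"; returns a dict with "frame" (384x512x3 uint8, red, green, blue), "depth" (384x512 float32, m along the optical axis (not along the pixel's ray), 0 where there is no reading), "fx", "fy", "cx", "cy" (pixels), "rvec" (rotation vector, rad) and "tvec" (3), from world to camera coordinates, as OpenCV has them. Camera axes: x right, y down, z forward; pixel columns grow to the right and rows downward; lengths in m; the calibration is good to about 2 mm. A picture is of the moment at which its call begins.
- robot.finish_job(): hands the job in, once; it reports no verdict.
The state is a dict: "t": time; "q": joint angles; "qvel": joint speeds; "joint_efforts": joint torques, N m; "ee_pos": TCP position; "ee_rot": TCP orientation; "force": force on the tool from outside, world axes, zero at the start; "wrist_torque": the same for the moment, N m; "opening": opening from 0.0 (shut) to 1.0 (fully open).
Only numpy, scipy, OpenCV 4.12 (cv2) and the standard library are available. Lean on these libraries where they do the work, as an engineer would, in place of code of your own. Each camera call takes 0.05 s, during which the arm holds its last target. There are 200 camera calls.

## Working session

There is one attempt and no reset: what is moved stays moved. The work goes in short steps, Python scripts to look and compute and a tool call to move; the robot and the scene stay as the last step left them, time stands still between calls to the robot, and variables do not carry over. Pictures are saved under pics/ and viewed, about 8 in all and at most 12, crops included, and the job is handed in when it is done.

Besides the shell and the picture viewer there is one more tool, called after "Emit:" as name(argument=value, ...) on one line, values as JSON. servo_tool: Moves the arm, as the interface text tells. Its arguments: {"type":"object","properties":{"plan":{"type":"array","items":{"type":"array","items":{"type":"number"}}},"fingers":{"type":"number"}},"required":["plan"]}

```bash
mkdir -p pics
cat > h.py <<'E'
import numpy as np, cv2
from station import robot
def snap(n):
    s=robot.snapshot(n); s['R']=cv2.Rodrigues(np.array(s['rvec'],float))[0]; s['t']=np.array(s['tvec'],float).ravel(); return s
def pts(s):
    d=s['depth']; v,u=np.indices(d.shape)
    c=np.stack([(u-s['cx'])/s['fx']*d,(v-s['cy'])/s['fy']*d,d],-1)
    return (c-s['t'])@s['R']   # world, HxWx3
def ray(s,u,v,z):
    o=-s['R'].T@s['t']; r=s['R'].T@np.array([(u-s['cx'])/s['fx'],(v-s['cy'])/s['fy'],1.])
    return o+r*(z-o[2])/r[2]
def proj(s,p):
    c=s['R']@np.array(p)+s['t']; return c[0]/c[2]*s['fx']+s['cx'],c[1]/c[2]*s['fy']+s['cy']
def save(n,im): cv2.imwrite('pics/'+n+'.png',cv2.cvtColor(im,cv2.COLOR_RGB2BGR))
E
python3 - <<'E'
from h import *
import pickle
print(robot.state())
for n in('top','side'):
    s=snap(n); pickle.dump(s,open(n+'0.pkl','wb')); save(n+'0',s['frame']); print(n,-s['R'].T@s['t'],s['fx'])
E
```

```text
{'t': 0.0, 'q': array([ 1.11597859e+00,  4.23835291e-01,  1.63069881e+00, -2.33916693e-05,
        1.08857943e+00, -1.90035660e-02]), 'qvel': array([ 4.49260772e-04,  1.30470284e-03, -4.06605392e-05, -1.41389089e-03,
       -9.22535871e-04,  1.36939594e-03]), 'joint_efforts': array([ 8.12596863e-05, -5.44622684e+01, -2.73668790e+01,  6.44190679e-02,
        2.25440593e-02, -1.18389485e-04]), 'ee_pos': array([0.26358215, 0.56608484, 0.22190169]), 'ee_rot': array([ 0.34063146,  1.54397693, -0.34297665]), 'force': array([0.35700526, 0.6408678 , 0.61300555]), 'wrist_torque': array([ 0.00799851,  0.05241712, -0.01430937]), 'opening': 1.0012180233908288}
top [ 0.49867159 -0.08064266  1.27812209] 465.31507410388593
side [ 0.50397362 -1.29069701  0.74823226] 413.1649168445474
```

View pics/top0.png

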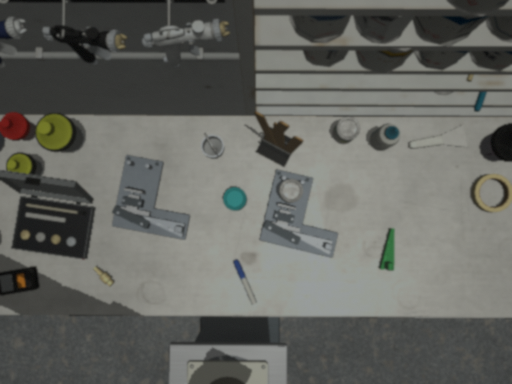

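View pics/side0.png

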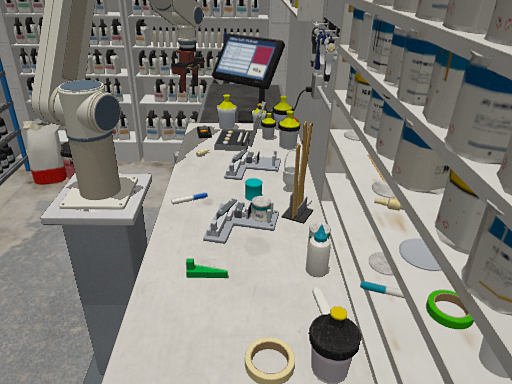

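The top view shows the clamp with the tin at about (289,190)–(335,245) and the empty one at (140,165)–(185,230).

Candidates:
- **Wedges:** (320,243) in the tin's clamp, (178,228) in the empty clamp, and the green look-alike at (388,250).
- **Tins:** (289,189) in the clamp, white at (346,130), and the turquoise look-alike at (234,198).

I choose the clamp and wedge around (300,215), and check that in a close crop.

Run:
```python
from h import *
import pickle
s=pickle.load(open('top0.pkl','rb'))
a=cv2.resize(s['frame'][160:265,250:350],None,fx=5.5,fy=5.5,interpolation=cv2.INTER_CUBIC); save('crop1',a)
P=pts(s); Z=P[...,2]
roi=np.zeros(Z.shape,bool); roi[160:265,250:350]=1
m=(roi&(Z>.006)&(Z<.10)).astype(np.uint8)
m=cv2.morphologyEx(m,cv2.MORPH_OPEN,np.ones((3,3)))
n,l,st,c=cv2.connectedComponentsWithStats(m); print(st[1:],c[1:])
np.set_printoptions(linewidth=250)
print((Z[226:260:2,258:342:2]*1000).round().astype(int))
```

```text
[[ 260  170   78   87 3670]] [[293.91880109 216.82643052]]
[[   1   -5    0   37   35   38   34   39   39   34   42   33   32   31   30   33   33   32   10   15   13   14   14   11   10   10   15    2   -1   -1    1    0    3   -3    1   -2   -1    2    1    3    1   -1]
 [  -3    1    9    9   38   38   37   42   38   42   39   38   38   28   31   34   33   31   31   33   34   27    9   14   12   10    7   15    9   12   12   -1    3    3    4    3   -3   -2    2   -3   -5   -4]
 [   2   -4   13   14   15    7   34   36   36   40   38   43   39   40   38   10   31   33   31   31   32    5   11   14   14   11   13    8   14   12   13    7    9   12    8   13    3   -5   -4   -1    2    3]
 [   3    2   11    7   13   15   12   11   36   38   39   38   37   34   44   41   40   28   35   26   31   11    7    9   10   10   11   10   10   11   15   12    9   11   10   11   14   15   12   12    1    5]
 [  -2   -2   11   12   14   12   10    8   11   11   41   38   36   36   37   37   40   36   37   32   30   33   32   31    8   12    5   12   16    8    8   11   14    9   11    8   11   
[... 1880 characters left out ...]
   7   11    8   11   33   26    9    9   -1    2    0   -3]
 [  -2   -2   -4   -2   -3   -1   -1    1    5   -3    2    4    0   -5   -3    1    0    0   -1   -2    2   -2   -1   -1   -1   -3    0   -3   -2    0    3   10   10   11   10   11   15   15    0    1    0    0]
 [  -1   -1   -2   -5   -1   -3    0    3    4    0   -3   -3   -3    1   -5   -4    2    4   -2    3   -2    1   -4    1   -2    1    3   -1    2   -4   -1    2   -2    3   10   12   11   17    0    2    2   -1]
 [  -2   -1   -2   -2    1    0    1    3   -3    4   -2   -5   -4   -2    3    2   -5   -5    0    6   -2    3    1    0   -1   -3   -1    3    1   -2   -3    1    1    2   -4    0    2   -2    2    2    0   -4]]
```

View pics/crop1.png

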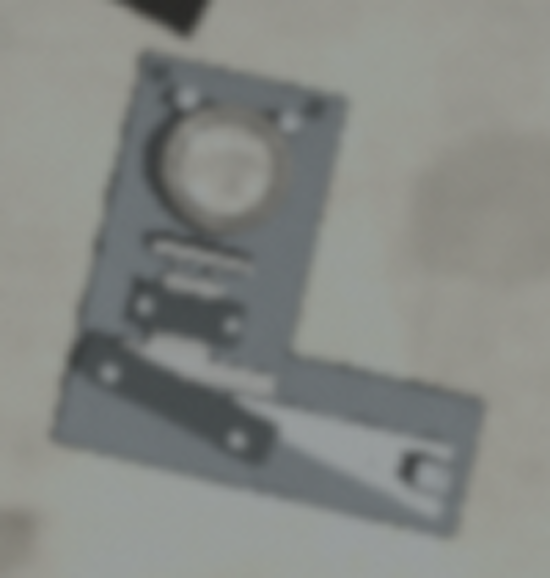

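The crop shows the tin against the two posts at (225,165), and the wedge with its tab at (430,470), in the clamp I chose. Next I fit the clamp frame and locate the tab.

Run:
```python
from h import *
import pickle
from scipy.spatial.transform import Rotation as Ro
s=pickle.load(open('top0.pkl','rb'))
px=np.array([[145,52],[347,95],[55,437],[480,397],[455,535],[290,355]])/5.5+[249.6,159.6]
C=np.array([[100,52.5],[100,-52.5],[-100,52.5],[-30,-155],[-100,-155],[-30,-52.5]])/1000
W=np.array([ray(s,u,v,.012)[:2] for u,v in px])
a=C-C.mean(0); b=W-W.mean(0)
th=np.arctan2((a[:,0]*b[:,1]-a[:,1]*b[:,0]).sum(),(a*b).sum())
R=np.array([[np.cos(th),-np.sin(th)],[np.sin(th),np.cos(th)]]); o=W.mean(0)-R@C.mean(0)
print('theta',th,'origin',o,'res mm',((C@R.T+o-W)*1000).round(1).tolist())
pickle.dump((R,o,th),open('clamp.pkl','wb'))
P=pts(s); Z=P[...,2]
m=np.zeros(Z.shape,bool); m[235:258,318:340]=1; m&=(Z>.048)&(Z<.07)
v,u=np.nonzero(m); t=ray(s,(u.min()+u.max())/2,(v.min()+v.max())/2,.060)
print('tab px',u.min(),u.max(),v.min(),v.max(),m.sum(),'depth mean',P[m].mean(0),'ray mean',ray(s,u.mean(),v.mean(),.06))
for q in(P[m].mean(0),ray(s,u.mean(),v.mean(),.06)): print('tab in clamp mm',((q[:2]-o)@R*1000).round(1))
m=np.zeros(Z.shape,bool); m[165:210,270:310]=1; m&=(Z>.066)&(Z<.085)
print('tin in clamp',((P[m].mean(0)[:2]-o)@R*1000).round(1),m.sum())
st=robot.state(); Rt=Ro.from_rotvec(st['ee_rot']).as_matrix(); print(Rt.round(3),st['ee_pos'])
# jawdir options
y=R@[0,1]; x=R@[1,0]; print('clamp x,y in world',x,y,' in tool frame', Rt.T@[*x,0],Rt.T@[*y,0])
for n in('home','start'):
  pass
print('home world',o+R@[-.061,-.075])
```

```text
theta -0.23023611771130253 origin [ 0.5200205  -0.15589362] res mm [[2.7, 1.8], [-0.3, -0.2], [-1.3, 3.7], [-1.3, -5.0], [-1.7, -1.5], [1.9, 1.2]]
tab px 324 332 243 249 50 depth mean [ 0.42084646 -0.26432008  0.05804987] ray mean [ 0.42096912 -0.26402888  0.06      ]
tab in clamp mm [ -71.8 -128.2]
tab in clamp mm [ -71.8 -127.9]
tin in clamp [46.7  0.8] 442
[[-0.001  0.422  0.907]
 [-0.001  0.907 -0.422]
 [-1.    -0.001 -0.   ]] [0.26358893 0.56615644 0.22198625]
clamp x,y in world [ 0.97361254 -0.22820742] [0.22820742 0.97361254]  in tool frame [-2.90864615e-04  2.04113217e-01  9.78947246e-01] [-0.00132328  0.97894635 -0.20411342]
home world [ 0.44351457 -0.21499391]
```

Emit:
servo_tool(plan=[[-10,-36,46,-0.03],[-20,-72,92,-0.06],[-20,-108,138,-0.09],[-20,-144,184,-0.12],[-20,-180,230,-0.15],[-20,-216,278,-0.18],[-20,-252,325,-0.2],[-20,-287,372,-0.2055]], fingers=0)

```text
t: 1.1
ee_pos: [0.4804, 0.1475, 0.2426]
ee_rot: [0.181, 1.563, -0.18]
force: [0.5, 1.4, 0.6]
opening: 0.127
```

Emit:
servo_tool(plan=[[0,-58,5,0],[0,-116,9,0],[0,-174,14,0],[0,-232,19,0],[20,-290,23,0],[50,-347,28,0],[80,-404,33,0],[110,-460,37,0]])

```text
t: 2.1
ee_pos: [0.4111, -0.3041, 0.1343]
ee_rot: [0.181, 1.563, -0.181]
force: [0.4, -0.5, -0.3]
opening: 0.004
```

Run:
```python
from h import *
import pickle
from scipy.spatial.transform import Rotation as Ro
st=robot.state(); R,o,th=pickle.load(open('clamp.pkl','rb'))
print('tcp clamp',((st['ee_pos'][:2]-o)@R*1000).round(1),st['ee_pos'],st['opening'],Ro.from_rotvec(st['ee_rot']).as_matrix().round(3).tolist())
s=snap('wrist'); pickle.dump(s,open('w1.pkl','wb')); save('w1',s['frame'])
print('cam',-s['R'].T@s['t'],s['fx'])
P=pts(s); Z=P[...,2]
m=(Z>.050)&(Z<.066); c=((P[...,:2]-o)@R*1000)
m&=(abs(c[...,0]+72)<25)&(abs(c[...,1]+128)<25)
if m.any(): print('tab',m.sum(),c[m].mean(0),np.percentile(c[m],[3,97],0))
```

```text
tcp clamp [ -72.2 -169.1] [ 0.41112641 -0.30407931  0.13428425] 0.0037564745253995356 [[0.0, 0.228, 0.974], [-0.0, 0.974, -0.228], [-1.0, -0.0, 0.0]]
cam [ 0.34576674 -0.28909326  0.29707328] 284.97211448361264
tab 459 [ -73.79506608 -129.55412365] [[ -80.339684   -138.79688871]
 [ -65.93833912 -119.65269984]]
```

View pics/w1.png

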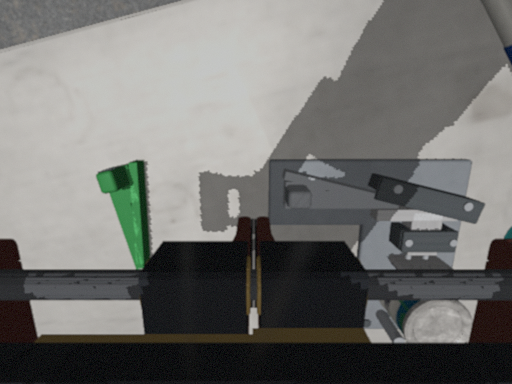

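The wrist view shows the shut fingers at (253,220), and the tab at (298,197) ahead of them in tool +y. The green wedge at (125,200) is well clear behind. I'll lower the fingers behind the tab.

Emit:
servo_tool(plan=[[35,0,0,0],[70,0,0,0],[95,0,0,0],[108,0,0,0],[108,0,0,0],[108,3,0,0],[108,6,0,0],[108,6,0,0]])

```text
t: 3.15
ee_pos: [0.4134, -0.2964, 0.0279]
ee_rot: [0.18, 1.562, -0.181]
force: [0.4, -0.9, -0.3]
opening: 0.004
```

Emit:
servo_tool(plan=[[0,3,0,0],[0,6,1,0],[0,9,1,0],[0,12,2,0],[0,15,2,0],[0,18,2,0],[0,20,2,0],[0,20,2,0]])

```text
t: 4.15
ee_pos: [0.4195, -0.2772, 0.0272]
ee_rot: [0.181, 1.563, -0.181]
force: [0.8, -0.0, -0.5]
opening: 0.007
```

```bash
cat > meas.py <<'E'
from h import *
import pickle
st=robot.state(); R,o,th=pickle.load(open('clamp.pkl','rb'))
f=st['force']; print('t',st['t'],'tcp',((st['ee_pos'][:2]-o)@R*1000).round(1),'z',st['ee_pos'][2],'F clamp',(f[:2]@R).round(1),f[2])
for n in('wrist','top'):
    s=snap(n); save(f"{n}_{st['t']:.2f}",s['frame']); P=pts(s); Z=P[...,2]; c=(P[...,:2]-o)@R*1000
    m=(Z>.051)&(Z<.066)&(abs(c[...,0]+66)<17)&(c[...,1]>-145)&(c[...,1]<-55)
    print(n,'tab',m.sum(),np.median(c[m],0).round(1) if m.any() else '', np.percentile(c[m],[5,95],0).round(1).tolist() if m.any() else '')
    m=(Z>.066)&(Z<.085)&(abs(c[...,0]-48)<40)&(abs(c[...,1])<40)
    print(n,'tin',m.sum(),((np.percentile(c[m],1,0)+np.percentile(c[m],99,0))/2).round(1) if m.any() else '', Z[m].std() if m.any() else '')
E
python3 meas.py
```

```text
t 4.15 tcp [ -70.1 -141.1] z 0.02721384337251974 F clamp [0.8 0.2] -0.46194960060290996
wrist tab 573 [ -80.2 -131.9] [[-81.7, -143.8], [-79.2, -114.0]]
wrist tin 0  
top tab 12 [ -69.9 -113.3] [[-76.9, -115.8], [-64.3, -111.2]]
top tin 436 [46.3  1.1] 0.00255323143231125
```

Emit:
servo_tool(plan=[[0,3,1,0],[0,6,1,0],[0,9,2,0],[0,12,2,0],[0,15,3,0],[0,18,4,0],[0,20,4,0],[0,20,4,0]])

```text
t: 5.25
ee_pos: [0.4281, -0.2587, 0.0272]
ee_rot: [0.181, 1.563, -0.181]
force: [0.6, 0.2, 0.1]
opening: 0.001
```

Emit:
servo_tool(plan=[[0,2,0,0],[0,4,1,0],[0,6,1,0],[0,8,2,0],[0,8,2,0]])

```text
t: 5.88
ee_pos: [0.4318, -0.2513, 0.0272]
ee_rot: [0.181, 1.563, -0.181]
force: [-0.2, -0.0, -1.0]
opening: 0.001
```

Emit:
servo_tool(plan=[[0,2,0,0],[0,4,1,0],[0,4,1,0]])

```text
t: 6.25
ee_pos: [0.4336, -0.2477, 0.0272]
ee_rot: [0.181, 1.563, -0.181]
force: [-1.8, -0.7, -0.4]
opening: 0.004
```

```bash
python3 meas.py
python3 - <<'E'
import cv2,glob
f=sorted(glob.glob('pics/wrist_6*.png'))[-1]; g=f.replace('wrist','top')
a=cv2.imread(f)[100:340,200:512]; b=cv2.resize(cv2.imread(g)[160:265,250:350],None,fx=4,fy=4,interpolation=cv2.INTER_CUBIC)
a=cv2.resize(a,(400,420*240//312*400//420)); 
import numpy as np
a=cv2.copyMakeBorder(a,0,420-a.shape[0],0,0,0); cv2.imwrite('pics/c2.png',np.hstack([a,b]))
E
```

```text
t 6.25 tcp [ -63.2 -109.1] z 0.027190000327956206 F clamp [-1.6 -1.1] -0.43494720838663115
wrist tab 710 [ -73.7 -102.3] [[-74.8, -117.0], [-72.5, -82.2]]
wrist tin 0  
top tab 0  
top tin 430 [47.2  0.6] 0.0024472186156931437
```

View pics/c2.png

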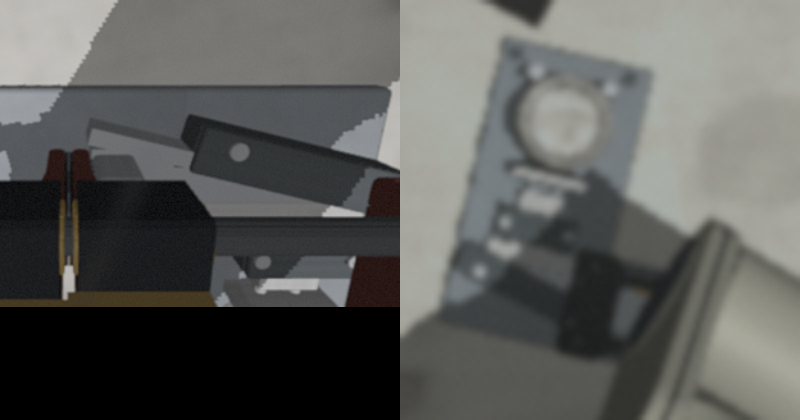

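The wrist crop shows the tab at (115,165) pushed by the finger at (80,165), and the thin end now under the keeper. The top crop shows the tin still on the base and the jaw near it. I'll keep pushing in small steps and watch the force.

Emit:
servo_tool(plan=[[0,1,0,0],[0,2,0.5,0],[0,3,0.7,0],[0,4,1,0],[0,4,1,0]])

```text
t: 6.98
ee_pos: [0.4355, -0.2441, 0.0272]
ee_rot: [0.181, 1.563, -0.181]
force: [-0.4, -0.9, 0.7]
opening: 0.009
```

Emit:
servo_tool(plan=[[0,1,0,0],[0,2,0.5,0],[0,3,0.7,0],[0,3,0.7,0]])

```text
t: 7.48
ee_pos: [0.4369, -0.2413, 0.0272]
ee_rot: [0.181, 1.563, -0.181]
force: [-0.9, -0.8, 1.1]
opening: 0.003
```

Emit:
servo_tool(plan=[[0,1,0,0],[0,2,0.5,0],[0,3,0.7,0],[0,3,0.7,0]])

```text
t: 7.98
ee_pos: [0.4383, -0.2387, 0.0272]
ee_rot: [0.181, 1.563, -0.181]
force: [-1.3, -2.9, 0.8]
opening: 0.005
```

Emit:
servo_tool(plan=[[0,1,0,0],[0,2,0.5,0],[0,2,0.5,0]])

```text
t: 8.35
ee_pos: [0.4392, -0.2369, 0.0273]
ee_rot: [0.181, 1.563, -0.181]
force: [-2.6, -4.4, 0.3]
opening: 0.006
```

Emit:
servo_tool(plan=[[0,1,0,0],[0,2,0.5,0],[0,2,0.5,0]])

```text
t: 8.72
ee_pos: [0.44, -0.2352, 0.0273]
ee_rot: [0.18, 1.563, -0.181]
force: [-4.0, -4.7, 2.1]
opening: 0.006
```

Emit:
servo_tool(plan=[[0,1,0,0],[0,2,0.5,0],[0,2,0.5,0]])

```text
t: 9.1
ee_pos: [0.4409, -0.2335, 0.0273]
ee_rot: [0.18, 1.563, -0.181]
force: [-4.0, -6.7, 1.8]
opening: 0.002
```

Emit:
servo_tool(plan=[[0,1,0,0],[0,2,0,0],[0,2,0,0]])

```text
t: 9.48
ee_pos: [0.4416, -0.232, 0.0275]
ee_rot: [0.18, 1.563, -0.181]
force: [-4.2, -8.2, 2.4]
opening: 0.003
```

Emit:
servo_tool(plan=[[0,1,0,0],[0,2,0,0],[0,2,0,0]])

```text
t: 9.85
ee_pos: [0.4424, -0.2305, 0.0276]
ee_rot: [0.179, 1.562, -0.182]
force: [-5.1, -10.5, 3.1]
opening: 0.005
```

Emit:
servo_tool(plan=[[0,1,0,0],[0,1,0,0]])

```text
t: 10.1
ee_pos: [0.4428, -0.2297, 0.0277]
ee_rot: [0.179, 1.562, -0.182]
force: [-5.6, -11.8, 3.6]
opening: 0.006
```

Emit:
servo_tool(plan=[[0,-2,0,0],[0,-5,0,0],[0,-10,0,0],[0,-20,0,0],[0,-40,0,0],[-30,-70,0,0],[-80,-110,0,0],[-130,-150,0,0]])

```text
t: 11.1
ee_pos: [0.4073, -0.3745, 0.1562]
ee_rot: [0.181, 1.564, -0.181]
force: [1.3, -0.1, 0.2]
opening: 0.006
```

Emit:
servo_tool(plan=[[0,-60,0,0],[0,-100,0,0],[0,-100,0,0]])

```text
t: 11.48
ee_pos: [0.3841, -0.4734, 0.155]
ee_rot: [0.183, 1.562, -0.185]
force: [-0.5, 0.3, -0.2]
opening: 0.006
```

```bash
python3 meas.py
python3 - <<'E'
import cv2,glob
g=sorted(glob.glob('pics/top_1*.png'))[-1]
cv2.imwrite('pics/c3.png',cv2.resize(cv2.imread(g)[160:265,250:350],None,fx=5.5,fy=5.5,interpolation=cv2.INTER_CUBIC))
E
```

```text
t 11.475 tcp [ -59.9 -340.1] z 0.15502008496218828 F clamp [-0.6  0.2] -0.24237517923896995
wrist tab 0  
wrist tin 0  
top tab 49 [-60.9 -70.2] [[-67.9, -79.2], [-54.0, -61.1]]
top tin 437 [48.6  0.8] 0.0025093588557134564
```

View pics/c3.png

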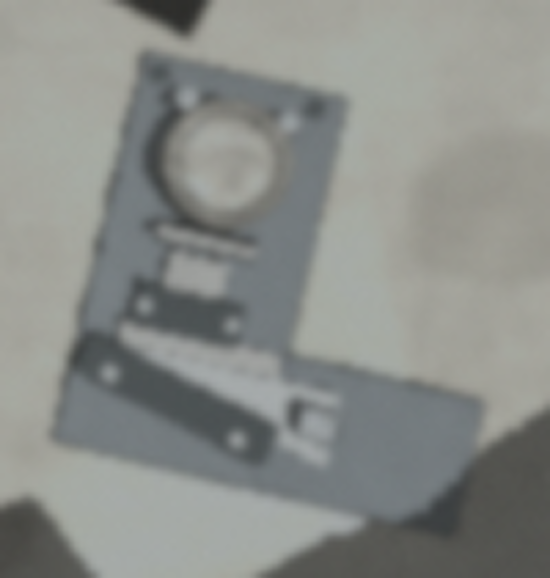

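The wedge stayed at y ≈ -70 mm after release, and its x of -61 mm matches the jammed place. The tin moved about 2 mm onto the posts and stands upright, with the jaw against it at (205,240). The robot touches nothing, so I'm handing in.

```bash
python3 -c "
from station import robot
print(robot.finish_job())"
```

```text
the job is handed in; nothing more can be done
None
```

The wedge on the clamp with the tin is jammed and holding by itself, and the job is handed in; no verdict was reported. I pushed the tab along the ramp with the shut fingers in small steps until the push reached about 13 N, then backed off and lifted clear at about 11.5 s.

**Last checks, after letting go:**
- **Wedge:** the tab is at x ≈ -61, y ≈ -70 mm in the clamp's frame. That is past the -87 mm limit and about 5 mm beyond the nominal jammed place, with my clamp fit good to only about 2–5 mm.
- **Tin:** its centre is at x ≈ 48.6 mm, up from about 46.5 mm. It looks upright and against both posts, with the jaw touching it.
- **Robot:** the tool is about 0.2 m clear of the clamp, and the force reading is near zero.

**Not measured directly:** I inferred the bar's travel and the jaw's force from the wedge position and the 13 N push. I did not aim for or notice contact with the empty clamp, the other tin or the look-alikes, but I did not re-measure their positions.

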